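# Bring up a test amplifier: bias, drain, signal

### The job

Power up the amplifier on the bench in its safe order, pressing with a fingertip: first the blue button on the gate-bias box, then the red button on the drain supply, then the green button on the signal source (never a later one before the earlier one is in, or the amplifier is destroyed). Press each button gently, fully in, so that it stays down; nothing is to be gripped, and the boxes must not be lifted or shoved. Leave everything else on the bench where it is.

Things in the scene. Friction and masses are not known exactly. Their poses are not given: they have to be found in the camera images.
- gate_box: gate-bias box: bare die-cast aluminium box with one small black knob and two terminals; 120 x 95 x 55 mm (x, y, z), about 0.6 kg, loose on rubber feet. Origin: centre of its underside; z up; its -x side (front) faces roughly to the robot. On its deck, 55 mm up, the blue button lies on the centre line, 25 mm from the origin towards the front; knobs and terminals stand at least 35 mm behind the button's centre.
- gate_button_top (a point): centre of the top face of the blue button's cap, flat and round, 26 mm across: 67 mm above the bench (12 mm above the deck) when out, 62 mm once it is in and let go. Its z points up, out of the button; press straight down. The cap is sprung: it gives a further 4 mm at 2.5 N/mm, so a press of 6 to 8 mm seats it at about 3 to 8 N, and past 9 mm it is solid.
- gate_button (a joint): latched travel of the blue button in m, the cap's give not counted: 0 = out, 0.005 = fully in. It yields at about 2.5 N, does not spring back and stays where it is left; it counts as in beyond 0.0035.
- drain_box: drain supply: black steel case with side vents, a tilted meter (30 mm above the deck at most) and three coloured terminals; 165 x 130 x 62 mm (x, y, z), about 1.4 kg, loose on rubber feet. Origin: centre of its underside; z up; its -x side (front) faces roughly to the robot. On its deck, 62 mm up, the red button lies on the centre line, 40 mm from the origin towards the front; knobs and terminals stand at least 35 mm behind the button's centre.
- drain_button_top (a point): centre of the top face of the red button's cap, flat and round, 26 mm across: 74 mm above the bench (12 mm above the deck) when out, 69 mm once it is in and let go. Its z points up, out of the button; press straight down. The cap is sprung: it gives a further 4 mm at 2.5 N/mm, so a press of 6 to 8 mm seats it at about 3 to 8 N, and past 9 mm it is solid.
- drain_button (a joint): latched travel of the red button in m, the cap's give not counted: 0 = out, 0.005 = fully in. It yields at about 2.5 N, does not spring back and stays where it is left; it counts as in beyond 0.0035.
- source_box: signal source: off-white case with a black display, a black knob and a brass connector on its front; 150 x 120 x 48 mm (x, y, z), about 0.9 kg, loose on rubber feet. Origin: centre of its underside; z up; its -x side (front) faces roughly to the robot. On its deck, 48 mm up, the green button lies on the centre line, 30 mm from the origin towards the front; knobs and terminals stand at least 35 mm behind the button's centre.
- source_button_top (a point): centre of the top face of the green button's cap, flat and round, 26 mm across: 60 mm above the bench (12 mm above the deck) when out, 55 mm once it is in and let go. Its z points up, out of the button; press straight down. The cap is sprung: it gives a further 4 mm at 2.5 N/mm, so a press of 6 to 8 mm seats it at about 3 to 8 N, and past 9 mm it is solid.
- source_button (a joint): latched travel of the green button in m, the cap's give not counted: 0 = out, 0.005 = fully in. It yields at about 2.5 N, does not spring back and stays where it is left; it counts as in beyond 0.0035.
- optic_post: bystander: polished steel post, 25 mm diameter on a 40 mm foot, 78 mm tall, standing loose between two boxes; origin at the centre of its underside
- screwdriver: bystander: screwdriver with orange handle, 170 mm long, lying loose between two boxes along its x axis
- daq_module: bystander: white plastic interface module 100 x 65 x 30 mm, loose; origin at the centre of its underside
- tape_roll: bystander: roll of brown tape, 90 mm outside diameter, 24 mm high, lying flat; origin at the centre of its underside
- torque_wrench: bystander: small flat wrench with blue handle, 160 mm long, 12 mm high, lying near the robot; long along its x axis
- marker: bystander: black and red marker, 140 mm long, 10 mm high, lying near the robot; long along its x axis
There are look-alikes about, which are no part of the job. Leave any purple look-alike of the gate_box alone. What is shaped like the drain_box but orange is not meant.

How it is judged:
On the way, in this order (a step that is already met when the one before it is completed fails the run):
1. the blue gate-bias button is in (value of joint gate_button above 0.0035 m), for 0.2 s.
2. then the red drain-supply button is in (value of joint drain_button above 0.0035 m), for 0.2 s.
3. then the green signal-source button is in (value of joint source_button above 0.0035 m), for 0.2 s.
At the end, for the whole second after the job is handed in: All three buttons are in (at least 3.5 of their 5 mm) and stay in; the three boxes stand at rest on the bench within 12 mm of where they stood (value of joint each of gate_button, drain_button, source_button above 0.0035 m and distance of each of gate_box, drain_box, source_box from where it was at the start of the episode below 0.012 m and height (world z) of each of gate_box, drain_box, source_box below 0.006 m and linear speed of each of gate_box, drain_box, source_box below 0.02 m/s); the robot touches nothing.
It fails at once if a later button is pressed before the earlier one is in: red before blue, or green before red ((value of joint drain_button above 0.0015 m and not (value of joint gate_button above 0.0035 m)) or (value of joint source_button above 0.0015 m and not (value of joint drain_button above 0.0035 m))).
It fails at once if one of the three boxes or its button is pressed harder than 25 N (contact force between any of the fingers, the arm and gate_box above 25 N or contact force between any of the fingers, the arm and drain_box above 25 N or contact force between any of the fingers, the arm and source_box above 25 N).
It fails at once if one of the three boxes is shoved more than 12 mm, lifted or tipped (distance of any of gate_box, drain_box, source_box from where it was at the start of the episode above 0.012 m or height (world z) of any of gate_box, drain_box, source_box above 0.006 m or angle between any of gate_box, drain_box, source_box's own z axis and vertical above 0.12 rad).
It fails at once if another loose thing on the bench is moved more than 15 mm (distance of any of optic_post, screwdriver, daq_module, tape_roll, torque_wrench, marker from where it was at the start of the episode above 0.015 m).
It also fails if it takes over 48 s, if anything falls off the work surface, if the arm or the gripper's body presses on something with over 40 N, if the wrist force passes 120 N, or if a joint passes its speed limit or range.

### The arm

A 7-joint arm with a two-finger parallel gripper is mounted at the origin on the work surface. World frame = base frame: x ahead of the robot, y to its left, z up, the work surface at z = 0. Lengths are in m, angles in rad, forces in N, time in s.
With the tool pointing down it reaches from about 0.425 to 1.025 m from the base axis. Payload 9.4 kg.
Tool frame: the origin (TCP) lies between the finger pads; the fingertips stand 19 mm ahead of it and the grasp point (between the pads) is the TCP (r.nose_length is the distance from the TCP to the fingertips, in m); z points along the fingers, y is the direction in which the jaws open and shut (so a half turn about z gives the same grasp; the last joint's range is limited). The gripper opens to 85 mm and grips with 20 to 120 N. Pads are 22 mm wide; open, the fingers measure 114 mm over their backs; the gripper's body (76 mm by 85 mm) begins 54 mm behind the grasp point. The pads swing forward as they close: fully open they stand 13 mm farther back than shut.
Start: joints at [-1.405, 0.599, -0.003, 1.599, 0.002, 0.943, -0.08], TCP at [0.174, 0.704, 0.25] pointing down, gripper open.
Joint ranges: [-2.57, 2.57], [-0.35, 1.97], [-1.29, 1.29], [0.11, 2.56], [-1.05, 4.19], [0.11, 1.86], [-2.63, 2.63]. Speed limits (rad/s): [2.22, 2.22, 3.01, 3.01, 3.14, 3.14, 3.14].

### API

Orientations are given as a unit quaternion [x, y, z, w].
In Python, from station import r, optics gives the robot as it stands. The module is installed in compiled form; this text tells all that it offers.
- The arm moves only by the tool move_arm, never from a script. Its argument "series" is a list of rows, each a list of 7 numbers: the turn, a rotation vector about the tool's x, y, z in rad, then the shift along the tool's x, y, z in m, then the opening, from 0 (shut) to 1 (fully open). In form: [[rx, ry, rz, dx, dy, dz, grip], ...]. A call has 1 to 8 rows; each row is the pose to reach, as a shift and turn from the pose measured when the call began, along the tool's axes at that moment; what a row does not reach only later rows make up. A row lasts 1/8 s, in which the tool goes at most 62.5 mm and 10.7 degrees, less where a joint would pass 70% of its speed; a pose out of reach is approached as far as the arm can. A call with a gripper value outside its range is refused whole. The fingers move at their own pace and stop on an object; "squeeze" is the grip in N (left out, the last holds). Time passes only in rows, so rows that repeat a pose let the fingers close. It gives the time, the measured TCP pose, the force and the opening at its end, in the units of the state.
- r.get_obs(): the state, without advancing time (a new reading comes with each control period).
- optics.capture(name): name is "scene" or "top"; returns (picture, depth): 420x560x3 uint8, blue, green, red; 420x560 float32, m along the optical axis (not along the pixel's ray), 0 where there is no reading.
- optics.camera_model(name): a dict with "fx", "fy", "cx", "cy" (pixels), "origin" and "orientation" of the camera in the world. Camera axes: x right, y down, z forward; pixel columns grow to the right and rows downward; lengths in m; the calibration is good to about 2 mm. A picture is of the moment at which its call begins. camera_model takes no time and is no camera call.
- r.hand_in(): hands the job in, once; it reports no verdict.
The state is a dict: "time": time; "q": joint angles; "qvel": joint speeds; "joint_torque": joint torques, N m; "tool_pos": TCP position; "eef_rot": TCP orientation; "force": force on the tool from outside, world axes, zero at the start; "ft_torque": the same for the moment, N m; "finger_gap": finger opening in m.
Only numpy, scipy, OpenCV 4.12 (cv2) and the standard library are available. Lean on these libraries where they do the work, as an engineer would, in place of code of your own. Each camera call takes 0.05 s, during which the arm holds its last target.

## Working session

There is one attempt and no reset: what is moved stays moved. The work goes in short steps, Python scripts to look and compute and a tool call to move; the robot and the scene stay as the last step left them, time stands still between calls to the robot, and variables do not carry over. Pictures are saved under pics/ and viewed, and the job is handed in when it is done.

Besides the shell and the picture viewer there is one more tool, called after ">>>" as a command line: name --pt "numbers of a row" for each row, then --argument value for the rest. move_arm: Moves the arm, as the interface text tells. Its arguments: {"type":"object","properties":{"series":{"type":"array","items":{"type":"array","items":{"type":"number"}}},"squeeze":{"type":"number"}},"required":["series"]}

```bash
mkdir -p pics; cat > h.py <<'E'
import numpy as np,cv2,pickle
from station import r,optics
from scipy.spatial.transform import Rotation as R
def snap(n,tag):
    p,d=optics.capture(n); cv2.imwrite(f'pics/{tag}.png',p); np.savez(f'{tag}.npz',p=p,d=d); return p,d
def world(n,d,u,v):
    m=optics.camera_model(n); o=m['orientation']
    z=d; c=np.stack([(u-m['cx'])/m['fx']*z,(v-m['cy'])/m['fy']*z,z],-1)
    o=np.asarray(o); M=R.from_quat(o).as_matrix() if o.size==4 else o.reshape(3,3)
    return c@M.T+np.asarray(m['origin'])
E
python3 - <<'E'
from h import *
for n in ('scene','top'):
    snap(n,n+'0'); print(optics.camera_model(n))
o=r.get_obs(); print({k:np.round(v,4) for k,v in o.items()})
E
```

```text
{'fx': 451.2814822086518, 'fy': 451.2814822086518, 'cx': 280.2491135124177, 'cy': 201.62348284405758, 'origin': array([ 1.12891192, -0.56732684,  1.0095179 ]), 'orientation': array([ 0.82539365,  0.44976885, -0.1549458 , -0.30401497])}
{'fx': 393.8696916901143, 'fy': 393.8696916901143, 'cx': 278.74537221162853, 'cy': 214.61440259062962, 'origin': array([ 0.34596694, -0.10677501,  0.94474325]), 'orientation': array([ 0.71491427, -0.69435171,  0.05901032, -0.05736788])}
{'time': np.float64(0.1), 'q': array([-1.4047,  0.6001, -0.0025,  1.6   ,  0.0018,  0.9429, -0.0798]), 'qvel': array([ 0.0019, -0.0022,  0.0002, -0.0033,  0.    ,  0.    , -0.0006]), 'joint_torque': array([ 3.60000e-03, -7.77987e+01,  1.56900e+00, -2.58625e+01,
        1.26000e-02,  5.50000e-03, -0.00000e+00]), 'tool_pos': array([0.1742, 0.7034, 0.2495]), 'eef_rot': array([ 1.211e-01,  9.926e-01, -7.000e-04, -0.000e+00]), 'force': array([-0.566 ,  0.4509,  0.3114]), 'ft_torque': array([ 0.0391, -0.0284,  0.0094]), 'finger_gap': np.float64(0.0854)}
```

View pics/scene0.png

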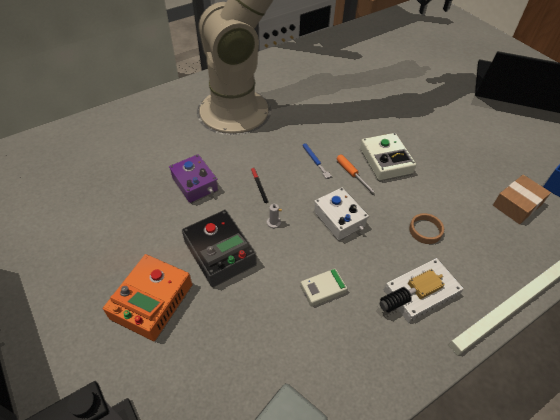

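View pics/top0.png

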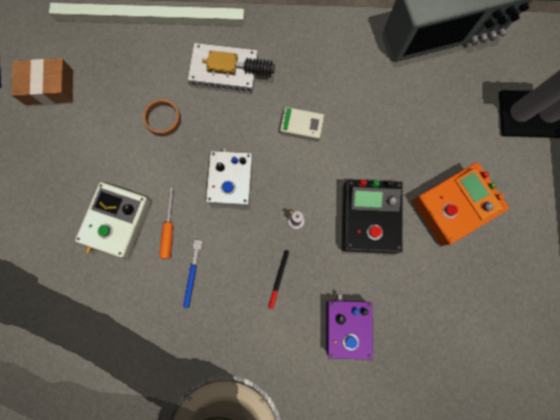

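In the top view, the candidates are:
- **Blue:** the aluminium box at (228,187), or the purple look-alike at (351,342).
- **Red:** the black case at (375,232), or the orange look-alike at (451,211).
- **Green:** the off-white case at (104,231), the only one.

I choose (228,187), then (375,232), then (104,231). I'll check these in a crop and measure them.

```bash
python3 - <<'E'
from h import *
T={'blue':((228,187),(341,201),.067),'red':((375,232),(213,229),.074),'green':((104,231),(388,143),.060)}
tiles=[]
for k,(t,s,h) in T.items():
  for n,c in(('top',t),('scene',s)):
    z=np.load(n+'0.npz');p,d=z['p'],z['d']
    if n=='top': tiles.append(cv2.resize(p[c[1]-33:c[1]+33,c[0]-33:c[0]+33],(264,264),interpolation=cv2.INTER_CUBIC))
    hsv=cv2.cvtColor(p,cv2.COLOR_BGR2HSV)
    lo,hi={'blue':(100,130),'red':(-8,8),'green':(50,85)}[k]
    H=hsv[...,0].astype(int); H=np.where((H>170)&(k=='red'),H-180,H)
    m=(H>=lo)&(H<=hi)&(hsv[...,1]>130)&(hsv[...,2]>50)
    m=m.astype(np.uint8)
    nl,L,st,ce=cv2.connectedComponentsWithStats(m)
    i=np.argmin(np.where((np.arange(nl)>0)&(st[:,4]>15),np.hypot(*(ce-c).T),1e9))
    v,u=np.nonzero(L==i); u0,v0=ce[i]
    w=world(n,d[v,u],u,v); zz=d[v,u]
    a=world(n,1.,u0,v0);mo=np.asarray(optics.camera_model(n)['origin']); ray=a-mo
    x=mo+ray*(h-mo[2])/ray[2]
    print(k,n,ce[i].round(1),st[i,4],'med',np.median(w[zz>0],0).round(4),'ray@h',x.round(4))
cv2.imwrite('pics/crops.png',np.hstack(tiles))
E
```

```text
blue top [227.4 186.4] 82 med [0.5542 0.013  0.067 ] ray@h [0.5538 0.0124 0.067 ]
blue scene [335.7 199.8] 53 med [0.5562 0.0093 0.0679] ray@h [0.5544 0.0101 0.067 ]
red top [375.4 231. ] 104 med [ 0.4601 -0.3227  0.0738] ray@h [ 0.4601 -0.323   0.074 ]
red scene [210.1 227.1] 80 med [ 0.4597 -0.325   0.0755] ray@h [ 0.4584 -0.3244  0.074 ]
green top [103.6 230.4] 77 med [0.446  0.2876 0.0599] ray@h [0.4454 0.2875 0.06  ]
green scene [384.3 142.4] 33 med [0.4452 0.2854 0.0603] ray@h [0.4464 0.2848 0.06  ]
```

View pics/crops.png

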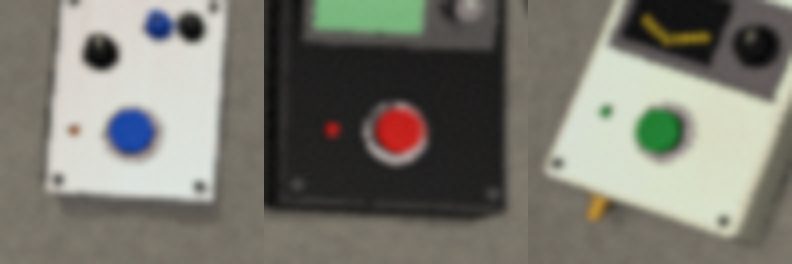

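```bash
cat >> h.py <<'E'
def to(x,y,z):
    o=r.get_obs(); M=R.from_quat(o['eef_rot']); d=np.array([x,y,z])-o['tool_pos']
    down=M.inv().apply([0,0,-1])
    print('t',round(float(o['time']),2),'pos',o['tool_pos'].round(4),'F',np.round(o['force'],2),'gap',round(float(o['finger_gap']),4),'q',o['q'].round(2))
    print('shift',M.inv().apply(d).round(4),'norm',np.linalg.norm(d).round(4),'down in tool',down.round(4))
    fix=(M.inv()*R.from_quat([0.1211,0.9926,0,0])).as_rotvec(); print('rotfix',fix.round(4))
E
python3 -c "
from h import *
print(r.nose_length); to(.554,.0115,.2)"
```

```text
0.019
t 0.1 pos [0.1742 0.7034 0.2495] F [-0.57  0.45  0.31] gap 0.0854 q [-1.4   0.6  -0.    1.6   0.    0.94 -0.08]
shift [-0.5349 -0.5802  0.0504] norm 0.7908 down in tool [1.0e-04 1.4e-03 1.0e+00]
rotfix [-0.0014  0.0001  0.    ]
```

>>> move_arm --pt "0 0 0 -0.033 -0.036 0 0" --pt "0 0 0 -0.067 -0.072 0 0" --pt "0 0 0 -0.1 -0.109 0 0" --pt "0 0 0 -0.134 -0.145 0 0" --pt "0 0 0 -0.167 -0.181 0 0" --pt "0 0 0 -0.2 -0.217 0 0" --pt "0 0 0 -0.234 -0.254 0 0" --pt "0 0 0 -0.267 -0.29 0 0" --squeeze 20

```text
time: 1.1
tool_pos: [0.3643, 0.356, 0.2498]
eef_rot: [0.121, 0.993, -0.001, -0.0]
force: [0.6, -0.5, 0.1]
finger_gap: -0.0001
```

```bash
python3 -c "
from h import *
to(.554,.0115,.2)"
```

```text
t 1.1 pos [0.3643 0.356  0.2498] F [ 0.62 -0.46  0.06] gap -0.0001 q [-0.89  0.34  0.    2.09 -0.    0.71  0.44]
shift [-0.267  -0.2887  0.0503] norm 0.3965 down in tool [1.0e-04 1.7e-03 1.0e+00]
rotfix [-0.0017  0.0001 -0.    ]
```

>>> move_arm --pt "0 0 0 -0.038 -0.041 0 0" --pt "0 0 0 -0.076 -0.083 0 0" --pt "0 0 0 -0.114 -0.124 0 0" --pt "0 0 0 -0.153 -0.165 0 0" --pt "0 0 0 -0.19 -0.206 0.01 0" --pt "0 0 0 -0.229 -0.247 0.03 0" --pt "0 0 0 -0.267 -0.2887 0.05 0" --pt "0 0 0 -0.267 -0.2887 0.05 0"

```text
time: 2.1
tool_pos: [0.5546, 0.0066, 0.1987]
eef_rot: [0.125, 0.992, -0.002, -0.001]
force: [-0.9, 1.3, 0.0]
finger_gap: -0.0
```

```bash
python3 -c "
from h import *
to(.554,.0115,.096)"
```

```text
t 2.1 pos [0.5546 0.0066 0.1987] F [-0.89  1.32  0.03] gap -0.0 q [-0.16  0.46  0.06  2.04 -0.04  0.64  1.25]
shift [0.0017 0.005  0.1027] norm 0.1028 down in tool [-0.0012  0.0042  1.    ]
rotfix [-0.0042 -0.0012 -0.0072]
```

>>> move_arm --pt "-0.004 -0.001 0 0.002 0.005 0.02 0" --pt "-0.004 -0.001 0 0.002 0.005 0.045 0" --pt "-0.004 -0.001 0 0.002 0.005 0.07 0" --pt "-0.004 -0.001 0 0.002 0.005 0.09 0" --pt "-0.004 -0.001 0 0.002 0.005 0.1 0" --pt "-0.004 -0.001 0 0.002 0.005 0.103 0" --pt "-0.004 -0.001 0 0.002 0.005 0.103 0"

```text
time: 2.98
tool_pos: [0.5538, 0.0117, 0.096]
eef_rot: [0.125, 0.992, -0.0, 0.0]
force: [-1.1, -0.7, 0.7]
finger_gap: 0.0001
```

```bash
python3 -c "
from h import *
to(.554,.0115,.0865)
for n in('scene','top'):
  p,d=snap(n,n+'1')
a=cv2.imread('pics/scene1.png')[150:260,280:400];cv2.imwrite('pics/c1.png',cv2.resize(a,None,fx=5,fy=5,interpolation=2))
"
```

```text
t 2.98 pos [0.5538 0.0117 0.096 ] F [-1.07 -0.66  0.74] gap 0.0001 q [-0.15  0.62  0.04  2.12 -0.05  0.4   1.25]
shift [-0.0002 -0.0002  0.0095] norm 0.0096 down in tool [2.e-04 0.e+00 1.e+00]
rotfix [-0.      0.0002 -0.007 ]
```

View pics/c1.png

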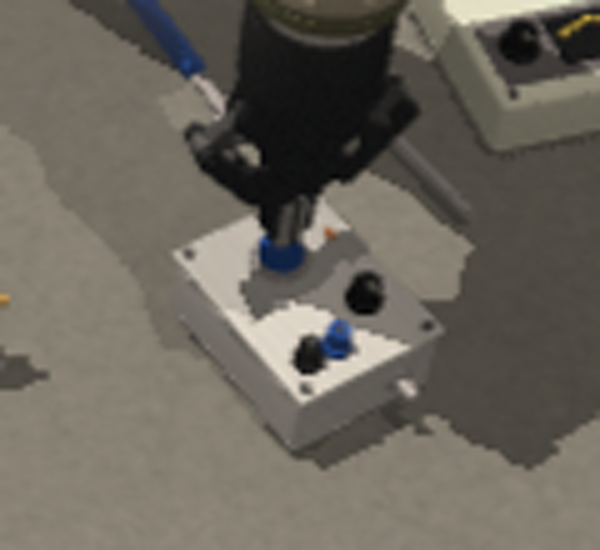

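The closed fingertip stands over the blue cap (crop about (283,245)), clear of the knob. Next I press down slowly.

>>> move_arm --pt "0 0 0 0 0 0.004 0" --pt "0 0 0 0 0 0.008 0" --pt "0 0 0 0 0 0.01 0" --pt "0 0 0 0 0 0.012 0" --pt "0 0 0 0 0 0.0135 0" --pt "0 0 0 0 0 0.0135 0" --pt "0 0 0 0 0 0.0135 0"

```text
time: 3.95
tool_pos: [0.554, 0.0116, 0.0829]
eef_rot: [0.125, 0.992, 0.0, 0.0]
force: [-1.2, 0.2, 2.5]
finger_gap: 0.0001
```

>>> move_arm --pt "0 0 0 0 0 0.001 0" --pt "0 0 0 0 0 0.002 0" --pt "0 0 0 0 0 0.003 0" --pt "0 0 0 0 0 0.004 0" --pt "0 0 0 0 0 0.004 0" --pt "0 0 0 0 0 0.004 0"

```text
time: 4.7
tool_pos: [0.5539, 0.0116, 0.079]
eef_rot: [0.125, 0.992, 0.0, 0.0]
force: [-0.7, -0.6, 6.0]
finger_gap: -0.0001
```

>>> move_arm --pt "0 0 0 0 0 0.0005 0" --pt "0 0 0 0 0 0.0005 0" --pt "0 0 0 0 0 0.0005 0"

```text
time: 5.08
tool_pos: [0.554, 0.0116, 0.0787]
eef_rot: [0.125, 0.992, 0.0, 0.0]
force: [-1.5, -0.4, 6.3]
finger_gap: 0.0001
```

>>> move_arm --pt "0 0 0 0 0 -0.005 0" --pt "0 0 0 0 0 -0.015 0" --pt "0 0 0 0 0 -0.04 0" --pt "0 0 0 0 0 -0.08 0" --pt "0 0 0 0 0 -0.12 0" --pt "0 0 0 0 0 -0.12 0"

```text
time: 5.82
tool_pos: [0.5554, 0.0116, 0.2021]
eef_rot: [0.125, 0.992, 0.001, 0.003]
force: [0.6, -0.1, -1.1]
finger_gap: 0.0002
```

```bash
cat > chk.py <<'E'
from h import *
import sys
h0=float(sys.argv[1]);n=sys.argv[2];c=(int(sys.argv[3]),int(sys.argv[4]));k=sys.argv[5];tag=sys.argv[6]
p,d=snap(n,tag)
hsv=cv2.cvtColor(p,cv2.COLOR_BGR2HSV);H=hsv[...,0].astype(int)
if k=='red': H=np.where(H>170,H-180,H)
lo,hi={'blue':(100,130),'red':(-8,8),'green':(50,85)}[k]
m=((H>=lo)&(H<=hi)&(hsv[...,1]>130)&(hsv[...,2]>30)).astype(np.uint8)
nl,L,st,ce=cv2.connectedComponentsWithStats(m)
i=np.argmin(np.where((np.arange(nl)>0)&(st[:,4]>15),np.hypot(*(ce-c).T),1e9))
v,u=np.nonzero(L==i);w=world(n,d[v,u],u,v)
print(k,ce[i].round(1),st[i,4],'med',np.median(w,0).round(4))
a=p[c[1]-50:c[1]+50,c[0]-60:c[0]+60];cv2.imwrite(f'pics/{tag}c.png',cv2.resize(a,None,fx=5,fy=5,interpolation=2))
E
python3 chk.py 0 scene 336 200 blue s2;python3 -c "
from h import *
to(.4595,-.3235,.2)"
```

```text
blue [335.6 200.7] 49 med [0.554  0.0094 0.0631]
t 5.88 pos [0.5545 0.0116 0.2004] F [ 0.14  0.24 -0.03] gap 0.0003 q [-0.17  0.46  0.06  2.05 -0.04  0.63  1.24]
shift [ 9.100e-03 -3.482e-01 -1.000e-04] norm 0.3483 down in tool [ 0.0039 -0.0014  1.    ]
rotfix [ 0.0014  0.0039 -0.0073]
```

View pics/s2c.png

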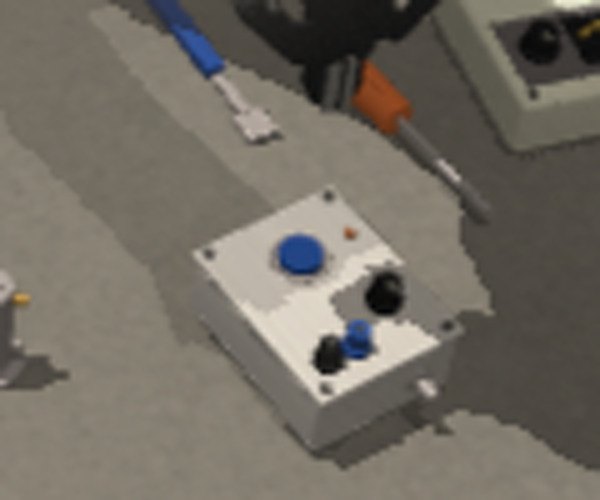

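The blue cap dropped from 67.9 to 63.1 mm (4.8 mm), so it is latched, and the box hasn't moved. Next is the red button.

>>> move_arm --pt "0.001 0.004 0 0.001 -0.05 0 0" --pt "0.001 0.004 0 0.003 -0.1 0 0" --pt "0.001 0.004 0 0.004 -0.15 0 0" --pt "0.001 0.004 0 0.005 -0.2 0 0" --pt "0.001 0.004 0 0.006 -0.25 0 0" --pt "0.001 0.004 0 0.008 -0.3 0 0" --pt "0.001 0.004 0 0.009 -0.348 0 0" --pt "0.001 0.004 0 0.009 -0.348 0 0"

```text
time: 6.88
tool_pos: [0.4573, -0.3271, 0.1989]
eef_rot: [0.128, 0.992, -0.0, -0.001]
force: [-0.7, 0.6, 0.2]
finger_gap: -0.0001
```

```bash
python3 -c "
from h import *
to(.4595,-.3235,.103)"
```

```text
t 6.88 pos [ 0.4573 -0.3271  0.1989] F [-0.69  0.63  0.21] gap -0.0001 q [ 0.49  0.47  0.05  2.03 -0.03  0.64  1.87]
shift [-0.0013  0.0041  0.0959] norm 0.096 down in tool [-1.7e-03  8.0e-04  1.0e+00]
rotfix [-0.0008 -0.0017 -0.0137]
```

>>> move_arm --pt "-0.001 -0.002 0 -0.001 0.004 0.02 0" --pt "-0.001 -0.002 0 -0.001 0.004 0.045 0" --pt "-0.001 -0.002 0 -0.001 0.004 0.07 0" --pt "-0.001 -0.002 0 -0.001 0.004 0.085 0" --pt "-0.001 -0.002 0 -0.001 0.004 0.094 0" --pt "-0.001 -0.002 0 -0.001 0.004 0.096 0" --pt "-0.001 -0.002 0 -0.001 0.004 0.096 0"

```text
time: 7.75
tool_pos: [0.4594, -0.3236, 0.1033]
eef_rot: [0.128, 0.992, -0.0, 0.0]
force: [-0.8, -0.3, 0.3]
finger_gap: 0.0001
```

```bash
python3 -c "
from h import *
to(.4595,-.3235,.086)"; python3 chk.py 0 scene 210 227 red s3
```

```text
t 7.75 pos [ 0.4594 -0.3236  0.1033] F [-0.77 -0.33  0.3 ] gap 0.0001 q [ 0.49  0.61  0.03  2.09 -0.04  0.43  1.87]
shift [-0.0001  0.0001  0.0173] norm 0.0173 down in tool [ 9.e-04 -0.e+00  1.e+00]
rotfix [ 0.      0.0009 -0.0137]
red [210.5 228.5] 52 med [ 0.4644 -0.3272  0.0747]
```

View pics/s3c.png

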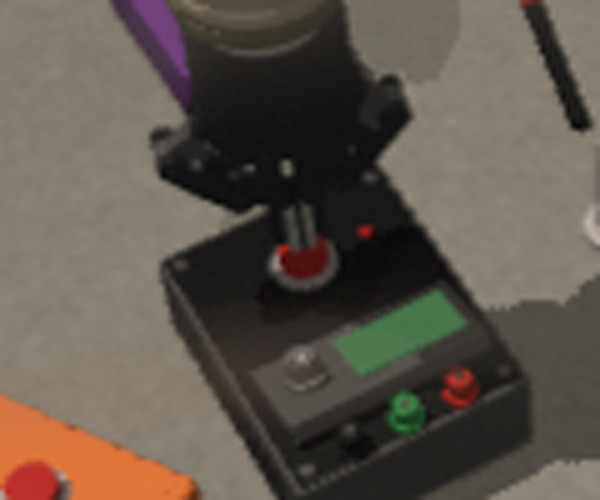

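The fingertip is centred over the red cap on the black case (crop (300,258)). Pressing.

>>> move_arm --pt "0 0 0 0 0 0.005 0" --pt "0 0 0 0 0 0.009 0" --pt "0 0 0 0 0 0.011 0" --pt "0 0 0 0 0 0.0125 0" --pt "0 0 0 0 0 0.0135 0" --pt "0 0 0 0 0 0.014 0" --pt "0 0 0 0 0 0.014 0"

```text
time: 8.68
tool_pos: [0.4593, -0.3237, 0.0894]
eef_rot: [0.128, 0.992, -0.0, 0.001]
force: [-0.7, 1.2, 2.2]
finger_gap: -0.0002
```

>>> move_arm --pt "0 0 0 0 0 0.001 0" --pt "0 0 0 0 0 0.002 0" --pt "0 0 0 0 0 0.003 0" --pt "0 0 0 0 0 0.0035 0" --pt "0 0 0 0 0 0.0035 0" --pt "0 0 0 0 0 0.0035 0"

```text
time: 9.43
tool_pos: [0.4593, -0.3237, 0.0861]
eef_rot: [0.128, 0.992, -0.0, 0.001]
force: [-0.8, 0.9, 4.7]
finger_gap: -0.0005
```

>>> move_arm --pt "0 0 0 0 0 0.0006 0" --pt "0 0 0 0 0 0.0006 0" --pt "0 0 0 0 0 0.0006 0"

```text
time: 9.8
tool_pos: [0.4594, -0.3237, 0.0857]
eef_rot: [0.128, 0.992, -0.0, 0.001]
force: [-0.7, 1.3, 5.7]
finger_gap: 0.0002
```

>>> move_arm --pt "0 0 0 0 0 -0.005 0" --pt "0 0 0 0 0 -0.015 0" --pt "0 0 0 0 0 -0.04 0" --pt "0 0 0 0 0 -0.08 0" --pt "0 0 0 0 0 -0.115 0" --pt "0 0 0 0 0 -0.115 0"

```text
time: 10.55
tool_pos: [0.4603, -0.3245, 0.2037]
eef_rot: [0.128, 0.992, -0.001, 0.003]
force: [0.3, -0.3, -0.4]
finger_gap: 0.0003
```

```bash
python3 chk.py 0 scene 210 227 red s4;python3 -c "
from h import *
to(.4455,.2865,.2)"
```

```text
red [210.4 228.1] 71 med [ 0.459  -0.3243  0.0701]
t 10.6 pos [ 0.4597 -0.3239  0.2022] F [ 0.41  0.65 -0.33] gap 0.0001 q [ 0.48  0.47  0.05  2.03 -0.03  0.64  1.86]
shift [0.1687 0.5868 0.001 ] norm 0.6106 down in tool [4.2e-03 8.0e-04 1.0e+00]
rotfix [-0.0008  0.0042 -0.0139]
```

View pics/s4c.png

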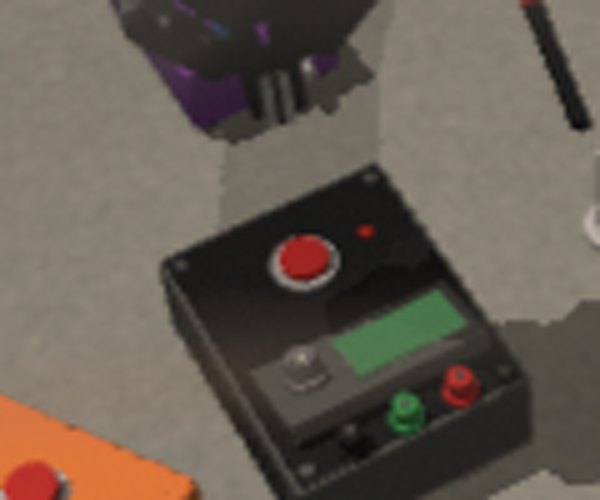

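The red cap dropped from 75.5 to 70.1 mm, so it is in. Next is the green button, with the path bowed outward.

>>> move_arm --pt "0.0 0.004 0 0.004 0.044 0 0" --pt "0.0 0.004 0 0.007 0.088 0 0" --pt "0.0 0.004 0 0.011 0.132 0 0" --pt "0.0 0.004 0 0.015 0.176 0 0" --pt "0.0 0.004 0 0.019 0.22 0 0" --pt "0.0 0.004 0 0.022 0.264 0 0" --pt "0.0 0.004 0 0.026 0.308 0 0"

```text
time: 11.48
tool_pos: [0.5124, -0.018, 0.2009]
eef_rot: [0.128, 0.992, -0.001, -0.001]
force: [0.2, 0.5, 0.0]
finger_gap: -0.0001
```

```bash
python3 -c "
from h import *
to(.4455,.2865,.2)"
```

```text
t 11.47 pos [ 0.5124 -0.018   0.2009] F [0.2  0.52 0.04] gap -0.0001 q [-0.12  0.42  0.06  2.13 -0.04  0.59  1.28]
shift [0.142  0.2775 0.0007] norm 0.3117 down in tool [-0.0013  0.0014  1.    ]
rotfix [-0.0014 -0.0013 -0.0138]
```

>>> move_arm --pt "-0.001 -0.001 0 0.02 0.04 0 0" --pt "-0.001 -0.001 0 0.041 0.08 0 0" --pt "-0.001 -0.001 0 0.061 0.12 0 0" --pt "-0.001 -0.001 0 0.082 0.16 0 0" --pt "-0.001 -0.001 0 0.102 0.2 0 0" --pt "-0.001 -0.001 0 0.123 0.24 0 0" --pt "-0.001 -0.001 0 0.142 0.2775 0 0" --pt "-0.001 -0.001 0 0.142 0.2775 0 0"

```text
time: 12.48
tool_pos: [0.4439, 0.2898, 0.1996]
eef_rot: [0.125, 0.992, -0.0, -0.001]
force: [-0.1, -0.6, 0.4]
finger_gap: 0.0001
```

```bash
python3 -c "
from h import *
to(.4455,.2865,.09)"
```

```text
t 12.47 pos [0.4439 0.2898 0.1996] F [-0.08 -0.64  0.37] gap 0.0001 q [-0.73  0.44  0.07  2.1  -0.05  0.61  0.69]
shift [-0.0026 -0.0027  0.1096] norm 0.1097 down in tool [-1.8e-03  4.0e-04  1.0e+00]
rotfix [-0.0004 -0.0018 -0.0082]
```

>>> move_arm --pt "0 -0.002 0 -0.0025 -0.0027 0.02 0" --pt "0 -0.002 0 -0.0025 -0.0027 0.045 0" --pt "0 -0.002 0 -0.0025 -0.0027 0.07 0" --pt "0 -0.002 0 -0.0025 -0.0027 0.09 0" --pt "0 -0.002 0 -0.0025 -0.0027 0.105 0" --pt "0 -0.002 0 -0.0025 -0.0027 0.1095 0" --pt "0 -0.002 0 -0.0025 -0.0027 0.1095 0"

```text
time: 13.35
tool_pos: [0.4455, 0.2862, 0.0901]
eef_rot: [0.125, 0.992, -0.0, -0.0]
force: [-0.2, 0.4, 0.4]
finger_gap: -0.0001
```

```bash
python3 -c "
from h import *
to(.4455,.2865,.0717)"; python3 chk.py 0 scene 384 142 green s5
```

```text
t 13.35 pos [0.4455 0.2862 0.0901] F [-0.21  0.4   0.39] gap -0.0001 q [-0.71  0.61  0.04  2.17 -0.06  0.35  0.71]
shift [0.0001 0.0003 0.0184] norm 0.0184 down in tool [0.e+00 9.e-04 1.e+00]
rotfix [-0.0009  0.     -0.0085]
green [384.2 143. ] 26 med [0.4485 0.2832 0.0603]
```

View pics/s5c.png

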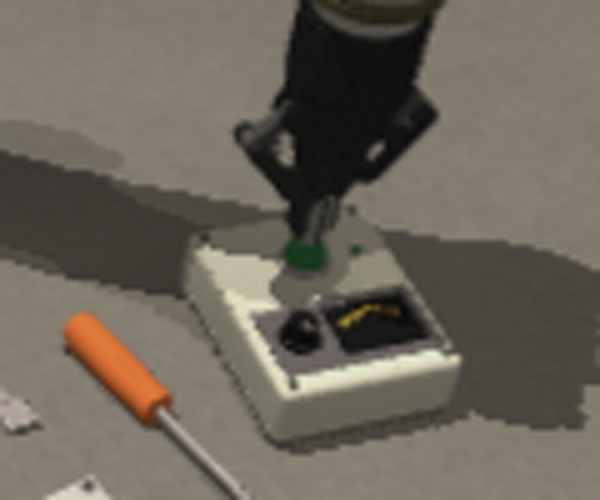

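The fingertip is over the green cap (crop (305,245)). Pressing.

>>> move_arm --pt "0 0 0 0 0 0.005 0" --pt "0 0 0 0 0 0.009 0" --pt "0 0 0 0 0 0.0115 0" --pt "0 0 0 0 0 0.013 0" --pt "0 0 0 0 0 0.0145 0" --pt "0 0 0 0 0 0.015 0" --pt "0 0 0 0 0 0.015 0"

```text
time: 14.28
tool_pos: [0.4456, 0.2865, 0.0755]
eef_rot: [0.125, 0.992, -0.0, 0.0]
force: [-1.1, 0.2, 2.1]
finger_gap: -0.0003
```

>>> move_arm --pt "0 0 0 0 0 0.001 0" --pt "0 0 0 0 0 0.002 0" --pt "0 0 0 0 0 0.003 0" --pt "0 0 0 0 0 0.0035 0" --pt "0 0 0 0 0 0.0035 0" --pt "0 0 0 0 0 0.0035 0"

```text
time: 15.02
tool_pos: [0.4456, 0.2865, 0.0721]
eef_rot: [0.125, 0.992, -0.0, 0.0]
force: [-0.9, -0.2, 4.3]
finger_gap: 0.0
```

>>> move_arm --pt "0 0 0 0 0 0.0006 0" --pt "0 0 0 0 0 0.0006 0" --pt "0 0 0 0 0 0.0006 0"

```text
time: 15.4
tool_pos: [0.4457, 0.2865, 0.0716]
eef_rot: [0.125, 0.992, -0.0, 0.0]
force: [-1.8, 0.0, 6.3]
finger_gap: -0.0002
```

>>> move_arm --pt "0 0 0 0 0 -0.005 0" --pt "0 0 0 0 0 -0.015 0" --pt "0 0 0 0 0 -0.04 0" --pt "0 0 0 0 0 -0.08 0" --pt "0 0 0 0 0 -0.125 0" --pt "0 0 0 0 0 -0.125 0" --pt "0 0 0 0 0 -0.125 0"

```text
time: 16.27
tool_pos: [0.4453, 0.2864, 0.1968]
eef_rot: [0.125, 0.992, 0.0, 0.0]
force: [-0.8, 0.7, -1.5]
finger_gap: 0.0001
```

```bash
python3 chk.py 0 scene 384 142 green s6;python3 chk.py 0 scene 336 200 blue s7;python3 chk.py 0 scene 210 227 red s8;python3 -c "
from h import *
to(.4455,.2865,.2)"
```

```text
green [384.3 143.1] 28 med [0.4463 0.2848 0.057 ]
blue [335.6 200.8] 50 med [0.5546 0.0096 0.0633]
red [210.4 228.1] 72 med [ 0.459  -0.3244  0.0705]
t 16.43 pos [0.4451 0.2861 0.1957] F [ 0.4   0.02 -0.48] gap -0.0002 q [-0.73  0.44  0.07  2.1  -0.05  0.6   0.69]
shift [-0.0003  0.0004 -0.0043] norm 0.0044 down in tool [-6.0e-04  1.6e-03  1.0e+00]
rotfix [-0.0016 -0.0007 -0.0084]
```

View pics/s6.png

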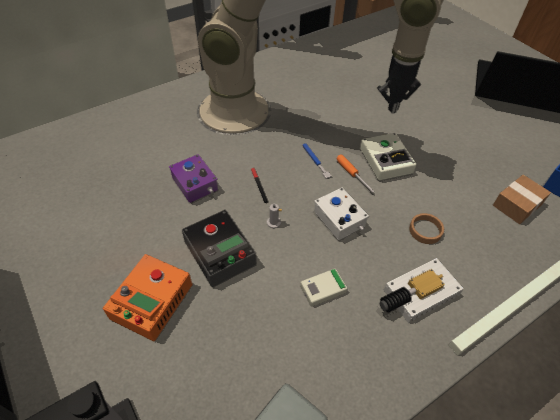

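The green drop reads only 3.3 mm from a small, shadowed patch. I'll check it with several more depth frames.

```bash
python3 - <<'E'
from h import *
B={n:np.load(n+'0.npz')['d'] for n in('scene','top')}
pts={'green':{'scene':(384,142),'top':(104,230)},'blue':{'scene':(336,200),'top':(227,186)},'red':{'scene':(210,227),'top':(375,231)}}
for n in('scene','top'):
  ds=[snap(n,f'f_{n}{i}')[1] for i in range(3)]
  for k in pts:
    u,v=pts[k][n]; U,V=np.meshgrid(range(u-2,u+3),range(v-1,v+3))
    print(n,k,'before',np.median(world(n,B[n][V,U],U,V)[...,2]).round(4),'after',[np.median(world(n,d[V,U],U,V)[...,2]).round(4) for d in ds])
p=cv2.imread('pics/f_scene0.png')[120:170,355:415];cv2.imwrite('pics/c9.png',cv2.resize(p,None,fx=10,fy=10,interpolation=2))
E
```

```text
scene green before 0.0606 after [np.float64(0.0564), np.float64(0.0575), np.float64(0.0563)]
scene blue before 0.0688 after [np.float64(0.0633), np.float64(0.0635), np.float64(0.0642)]
scene red before 0.0757 after [np.float64(0.0701), np.float64(0.0712), np.float64(0.071)]
top green before 0.0598 after [np.float64(0.0551), np.float64(0.0548), np.float64(0.0542)]
top blue before 0.0672 after [np.float64(0.0624), np.float64(0.0617), np.float64(0.0622)]
top red before 0.0744 after [np.float64(0.0691), np.float64(0.0692), np.float64(0.0691)]
```

View pics/c9.png

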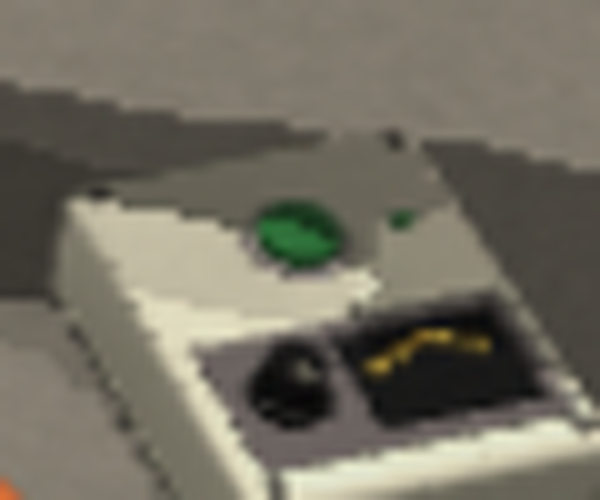

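View pics/f_top0.png

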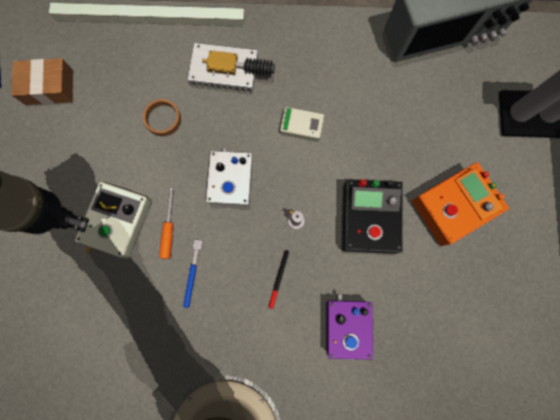

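The top camera puts the caps at 55, 62 and 69 mm (green, blue, red), which are the latched heights. Everything else looks unmoved and the arm is clear, so I'm handing in.

```bash
python3 -c "
from h import *
print(r.hand_in())"
```

```text
the job is handed in; nothing more can be done
None
```

I pressed the three buttons with the closed fingertip in the safe order: blue on the aluminium box, red on the black supply, then green on the off-white source. Each press went in about 7.3 mm at roughly 6 N, and the job was handed in about 17 s into the run. Handing in reports no verdict.

- **Cap heights:** in the last check, the top camera read blue at about 62 mm, red at 69 mm and green at 55 mm. These match the latched heights, about 5 mm below where each cap started.
- **Disagreement:** one scene-camera reading of the green cap, on a small shadowed patch, showed only a 3.3 mm drop. Three more scene frames gave 3.1 to 4.3 mm (some below the 3.5 mm needed). The top camera (4.7 to 5.6 mm) and the press force both point to fully seated, so I trusted those.
- **Everything else:** by eye in the final pictures, the boxes, the loose things and the look-alikes show no movement. The arm was stopped about 12 cm above the green button, touching nothing.

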